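# Crack open a casting case with a lever jack and hold it up

### The job

Stand the small jack on the bench with its saddle centred under the steel lift pad of the casting case, the one marked by the round boss between the two plain ears, then work the pump handle all the way down and let it rise all the way again to break the seal. Then press the handle all the way down again and finish while still holding it down, so that the cover stays raised on the jack alone. Do not lift or push the case with the robot, and leave the loose casting, the cup and the puck where they are.

Things in the scene. Friction and masses are not known exactly. Their poses are not given: they have to be found in the camera images.
- jack: Loose lever jack, 0.88 kg, aluminium on a dark steel base plate. Origin on its underside: x points to the saddle end, z up. Plate x -140 to +118, 80 wide, 10 thick. Saddle on a round tower (42 across) at x=+95, handle pivot (axis along y) at x=-12, z=58, handle towards -x. Lower than z=76 but for the raised handle (up to 145).
- jack_block (a point): Centre of the top of the jack's upright solid aluminium block, the place to grasp it: at x=+15, y=0, z=75 of the jack, 30 long (x), 36 wide (y), reaching down to the base plate (z=10); both y sides are free.
- saddle (a point): Centre of the top face of the jack's saddle, a dark steel disc 38 in diameter, 8 thick, on a ram at x=+95 of the jack. At rest its top is 65 above the jack's underside; it rises straight up in proportion to the handle, 40 at full stroke, and sinks again as the handle rises.
- handle_grip (a point): Centre of the handle's black rubber crossbar, 20 in diameter, 70 long along the jack's y, 125 from the handle pivot. Handle up: 76 above the pivot and 99 behind it; fully down: level with the pivot (58 above the bench) and 125 behind it. Press it from above along this arc.
- pump (a joint): Pump handle angle, rad: 0 = fully up (where its spring and the load return it when let go), 0.65 = fully down on its stop. Pressing it down takes about 2 to 4 N at the crossbar unloaded and 7 to 12 N with the cover on the saddle.
- mould: Casting case, fixed to the bench. Origin on the bench below the lift pad's boss; x points from the pad into the case. Plywood lower half x +30 to +230, 240 wide, 76 high; on it a wooden cover with an amber slab, top at 122, hinged along y at x=+230, z=80. The space below pad and ears (x under +30) is free.
- lift_pad (a point): Centre of the underside of the lift pad, 80 above the bench when shut, about 105 at full stroke: a flat steel tab 60 wide, 10 thick, sticking out 58 from the middle of the cover's front (x -28 to +30), with a round stepped boss 32 across and 14 high on its top right above this point. Two plain ears, 26 wide, without boss, stick out 30 at y = -90 and +90.
- casting: Loose honey-coloured rubber casting, 90 x 70 x 60 high, origin under its centre; leave alone.
- cup: White plastic mixing cup, 80 across, 90 high, origin under its centre; leave alone.
- puck: Dark round casting, 90 across, 45 high, origin under its centre; leave alone.

How it is judged:
On the way, in this order (a step that is already met when the one before it is completed fails the run):
1. the jack stands on the bench, saddle under the lift pad, handle up, cover shut (horizontal distance between saddle and lift_pad below 0.018 m and height (world z) of jack below 0.005 m and angle between jack's own z axis and vertical below 0.06 rad and value of joint pump below 0.08 rad and height (world z) of lift_pad below 0.083 m), for 0.2 s.
2. first stroke: handle down, cover raised by the jack (horizontal distance between saddle and lift_pad below 0.018 m and height (world z) of jack below 0.005 m and angle between jack's own z axis and vertical below 0.06 rad and value of joint pump above 0.54 rad and height (world z) of lift_pad above 0.092 m and contact force between jack and mould above 3 N and contact force between each of the fingers, the arm and mould below 1 N), for 0.1 s.
3. handle risen again and cover shut, saddle still under the pad (horizontal distance between saddle and lift_pad below 0.018 m and height (world z) of jack below 0.005 m and angle between jack's own z axis and vertical below 0.06 rad and value of joint pump below 0.1 rad and height (world z) of lift_pad below 0.083 m), for 0.1 s.
At the end, for the whole second after the job is handed in: The jack stands flat on the bench (within 5 mm, 0.06 rad), saddle within 18 mm of the lift pad's centre, handle held by the fingers (over 2 N) at more than 0.54 of its 0.65 rad, lift pad raised at least 12 mm (above 92 mm) and still, resting on the jack (over 3 N) and not touched by the robot (all of step 2 and contact force between the fingers and jack above 2 N and linear speed of jack below 0.02 m/s and velocity of joint pump between -0.1 and 0.1 rad/s); the arm keeps its last pose, push and grip.
It fails at once if the robot pushes on the casting case itself (contact force between any of the fingers, the arm and mould above 6 N).
It fails at once if a bystander is disturbed (moved over 30 mm) (distance of any of casting, cup, puck from where it was at the start of the episode above 0.03 m).
It also fails if it takes over 64 s, if anything falls off the work surface, if the arm or the gripper's body presses on something with over 40 N, if the wrist force passes 120 N, or if a joint passes its speed limit or range.

### The arm

A 7-joint arm with a two-finger parallel gripper is mounted at the origin on the work surface. World frame = base frame: x ahead of the robot, y to its left, z up, the work surface at z = 0. Lengths are in m, angles in rad, forces in N, time in s.
With the tool pointing down it reaches from about 0.4 to 0.85 m from the base axis. Payload 4.5 kg.
Tool frame: the origin (TCP) lies on the centre line of the jaws, within the pads' length; the fingertips stand 8 mm ahead of it and the grasp point (between the pads) lies 11 mm behind it; z points along the fingers, x is the direction in which the jaws open and shut, and the axes are right-handed (so a half turn about z gives the same grasp; the last joint's range is limited). The gripper opens to 88 mm and grips with 3 to 60 N. Pads are 18 mm wide; open, the fingers measure 123 mm over their backs; the gripper's body (75 mm by 187 mm) begins 45 mm behind the grasp point.
Start: joints at [-1.197, 0.689, -0.195, 1.565, 0.157, 0.902, -0.215], TCP at [0.208, 0.589, 0.247] pointing down, gripper open.
Joint ranges: [-3.01, 3.01], [-0.46, 2.08], [-1.47, 1.51], [0.13, 2.56], [-1, 4.14], [0.04, 2.09], [-2.66, 2.66]. Speed limits (rad/s): [2.57, 2.57, 3.14, 3.14, 3.14, 3.14, 3.14].

### API

Orientations are given as a unit quaternion [x, y, z, w].
In Python, from plant import r gives the robot as it stands.
- The arm moves only by the shell command python3 -m pendant 'ROWS' [FORCE]. ROWS is JSON, a list of rows, each a list of 3 entries, a list of its own where there are three numbers: the turn, a rotation vector about the tool's x, y, z in rad, then the shift along the tool's x, y, z in m, then the opening, from 0 (shut) to 1 (fully open). In form: [[[wx, wy, wz], [tx, ty, tz], claw], ...]. A call has 1 to 10 rows; each row is the pose to reach, as a shift and turn from the pose commanded when the call began, along the tool's axes at that moment; what a row does not reach only later rows make up. A row lasts 1/10 s, in which the tool goes at most 50 mm and 8.59 degrees, less where a joint would pass 70% of its speed; a pose out of reach is approached as far as the arm can. A call with a gripper value outside its range is refused whole. The fingers move at their own pace and stop on an object; FORCE is the grip in N (left out, the last holds). Time passes only in rows, so rows that repeat a pose let the fingers close. It gives the time, the measured TCP pose, the force and the opening at its end, in the units of the state.
- r.get_state(): the state, without advancing time (a new reading comes with each control period).
- r.snapshot(name): name is "side" or "top" or "wrist"; returns a dict with "image" (384x512x3 uint8, red, green, blue), "mtx" (3x3 intrinsics, pixels), "R" (3x3) and "t" (3): a world point X has camera coordinates R X + t; the wrist camera has in their place "T_tool_cam" (4x4, takes a point from camera to tool coordinates, whose origin is the TCP and whose axes are the tool frame's). Camera axes: x right, y down, z forward; pixel columns grow to the right and rows downward; lengths in m; the calibration is good to about 2 mm. A picture is of the moment at which its call begins: read the wrist's pose just before it. There is no depth.
- r.finish_job(): hands the job in, once; it reports no verdict.
The state is a dict: "clock": time; "q": joint angles; "qd": joint speeds; "joint_torque": joint torques, N m; "tool_pos": TCP position; "eef_rot": TCP orientation; "contact_force": force on the tool from outside, world axes, zero at the start; "moment": the same for the moment, N m; "opening": opening from 0.0 (shut) to 1.0 (fully open).
Only numpy, scipy, OpenCV 4.12 (cv2) and the standard library are available. Lean on these libraries where they do the work, as an engineer would, in place of code of your own. Each camera call takes 0.05 s, during which the arm holds its last target. There are 200 camera calls.

## Working session

There is one attempt and no reset: what is moved stays moved. The work goes in short steps, Python scripts to look and compute and a shell command to move; the robot and the scene stay as the last step left them, time stands still between calls to the robot, and variables do not carry over. Pictures are saved under pics/ and viewed, about 8 in all and at most 12, crops included, and the job is handed in when it is done.

```bash
ls; mkdir -p pics
python3 - <<'E'
from plant import r
import cv2,numpy as np
s=r.get_state();print(s)
for n in("top","side"):
    d=r.snapshot(n);cv2.imwrite(f"pics/{n}0.png",d["image"][:,:,::-1]);np.savez(f"pics/{n}0.npz",**d)
    print(n,d["mtx"],d["R"],d["t"])
a=cv2.imread("pics/top0.png");cv2.imwrite("pics/t0b.png",cv2.resize(a,(800,600),interpolation=cv2.INTER_CUBIC))
E
```

```text
pics
{'clock': 0.0, 'q': array([-1.19719794,  0.68998738, -0.19450637,  1.56632662,  0.15724789,
        0.90249876, -0.21509284]), 'qd': array([ 0.00111052, -0.00066476,  0.00050299,  0.00174623, -0.00027591,
        0.0003638 , -0.00136417]), 'joint_torque': array([ 1.62984593e-04, -5.27556753e+01, -1.26672562e+00, -1.53428149e+01,
       -5.25827799e-02,  6.35184944e-03,  1.53027263e-04]), 'tool_pos': array([0.20814366, 0.58867172, 0.24591234]), 'eef_rot': array([ 8.16470329e-01,  5.77386665e-01, -7.20225401e-04,  5.68533914e-04]), 'contact_force': array([-0.20508427,  0.31098615,  0.23783646]), 'moment': array([-0.02751202,  0.02108085,  0.02385237]), 'opening': 1.0008070397616953}
top [[396.35258344   0.         253.23146008]
 [  0.         396.35258344 184.63466853]
 [  0.           0.           1.        ]] [[ 0.07739076 -0.99699565  0.00321622]
 [-0.97503659 -0.07635882 -0.20850174]
 [ 0.20812091  0.01300017 -0.97801671]] [-0.0309193   0.52864771  1.32298766]
side [[408.60638384   0.         247.28839824]
 [  0.         408.60638384 195.62467358]
 [  0.           0.           1.        ]] [[ 0.99756996 -0.06908849 -0.00899772]
 [-0.04337827 -0.51483372 -0.8561919 ]
 [ 0.05452067  0.85450162 -0.5165796 ]] [-0.50794242  0.13399199  1.41753955]
```

View pics/t0b.png

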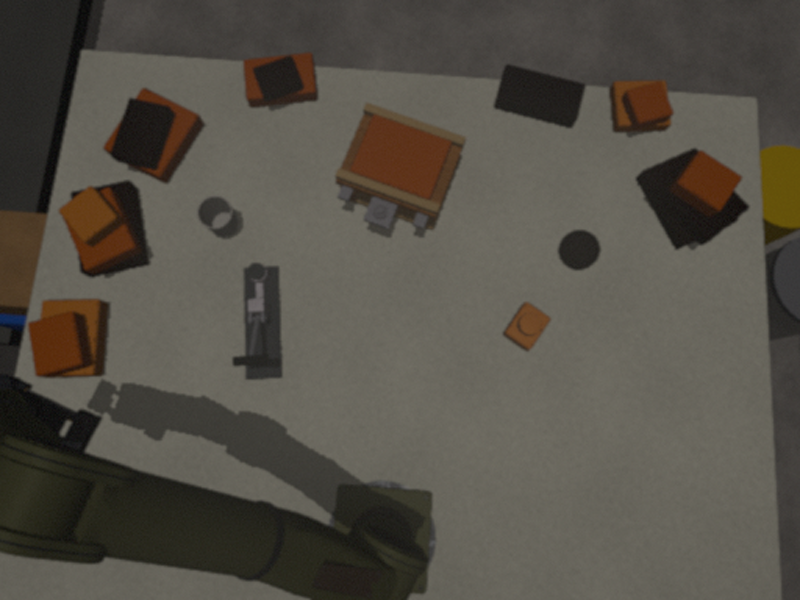

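View pics/side0.png

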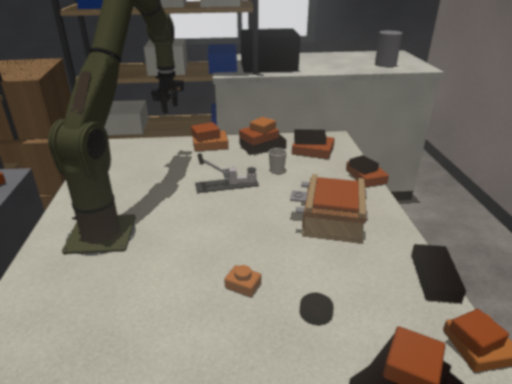

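The top view (800 px scale) shows the jack at about (262,320) with its saddle up at (258,271). The case is at (400,165) with the boss at (380,212), the cup at (218,215), the puck at (579,249) and the casting at (527,326). The side view agrees.

```bash
cat > h.py <<'E'
import numpy as np,cv2
from scipy.spatial.transform import Rotation as Ro
def ray(K,R,t,uv,z):
    d=R.T@np.linalg.solve(K,[uv[0],uv[1],1.]);c=-R.T@t
    return c+d*(z-c[2])/d[2]
def proj(K,R,t,X):
    p=K@(R@np.asarray(X,float)+t);return p[:2]/p[2]
def toolstep(s,target,yaw):
    """shift in tool axes and turn about tool z to get to target with the tool x axis at world angle yaw"""
    M=Ro.from_quat(s["eef_rot"]).as_matrix();p=np.asarray(target)-s["tool_pos"]
    c,sn=np.cos(yaw),np.sin(yaw)
    T=np.array([[c,sn,0],[sn,-c,0],[0,0,-1.]])
    return M.T@p,Ro.from_matrix(M.T@T).as_rotvec()
E
python3 - <<'E'
from h import *
d=np.load("pics/top0.npz");K,R,t=d["mtx"],d["R"],d["t"];f=1.5625
img=d["image"];L=cv2.cvtColor(img,cv2.COLOR_RGB2HSV)
def g(u,v,z):return ray(K,R,t,(u/f,v/f),z).round(3)
print("saddle",g(258,271,.065),"block",g(256,305,.075),"bar",g(256,361,.134))
for c in((247,267),(279,267),(281,378),(246,378)):print("plate",g(*c,.01))
print("boss",g(380,212,.104))
for c in((347,195),(421,223)):print("ear",g(*c,.09))
for c in((366,106),(464,138),(455,212),(337,180)):print("cover",g(*c,.12))
print("cup",g(218,215,.0),"casting",g(527,326,.06),"puck",g(579,249,.045))
# plate mask: darker and neutral vs bench
x0,y0,x1,y1=140,158,192,250
G=img[y0:y1,x0:x1].mean(2);print(np.median(G))
m=(abs(G-np.median(G))>22).astype(np.uint8)
n,l,st,c=cv2.connectedComponentsWithStats(m);i=1+st[1:,4].argmax()
b=cv2.minAreaRect(np.argwhere(l==i)[:,::-1].astype(np.float32));P=cv2.boxPoints(b)+[x0,y0]
for p in P:print("rect",p.round(1),ray(K,R,t,p,.01).round(3))
E
```

```text
saddle [0.543 0.318 0.065] block [0.465 0.311 0.075] bar [0.339 0.282 0.134]
plate [0.563 0.358 0.01 ]
plate [0.569 0.284 0.01 ]
plate [0.316 0.25  0.01 ]
plate [0.31  0.328 0.01 ]
boss [0.688 0.057 0.104]
ear [0.727 0.135 0.09 ]
ear [ 0.675 -0.035  0.09 ]
cover [0.931 0.109 0.12 ]
cover [ 0.871 -0.116  0.12 ]
cover [ 0.696 -0.106  0.12 ]
cover [0.749 0.157 0.12 ]
cup [0.686 0.446 0.   ] casting [ 0.467 -0.283  0.06 ] puck [ 0.656 -0.399  0.045]
99.0
rect [149. 168.] [0.571 0.392 0.01 ]
rect [180. 168.] [0.58 0.28 0.01]
rect [180. 242.] [0.315 0.25  0.01 ]
rect [149. 242.] [0.307 0.357 0.01 ]
```

Run:
```python
from plant import r
from h import *
s=r.get_state()
M=Ro.from_quat(s["eef_rot"]).as_matrix();print("toolx",M[:,0].round(3))
for y in(.12+np.pi/2,.12-np.pi/2):
    a,b=toolstep(s,[.465,.308,.245],y);print(a.round(3),b.round(3))
d=r.snapshot("wrist");print(d["T_tool_cam"].round(3),d["mtx"].round(1))
```

```text
toolx [ 0.333  0.943 -0.002]
[-0.179  0.336  0.001] [-0.     0.002 -0.46 ]
[-0.179  0.336  0.001] [2.000e-03 0.000e+00 2.682e+00]
[[ 1.     0.     0.     0.001]
 [-0.     0.956  0.294 -0.078]
 [-0.    -0.294  0.956 -0.138]
 [ 0.     0.     0.     1.   ]] [[309.7   0.  254.3]
 [  0.  309.7 198.5]
 [  0.    0.    1. ]]
```

```bash
python3 -m pendant '[[[0,0,-0.06],[-0.02,0.04,0],1],[[0,0,-0.12],[-0.04,0.08,0],1],[[0,0,-0.18],[-0.06,0.12,0],1],[[0,0,-0.24],[-0.08,0.16,0],1],[[0,0,-0.30],[-0.11,0.2,0],1],[[0,0,-0.36],[-0.13,0.24,0],1],[[0,0,-0.42],[-0.15,0.28,0],1],[[0,0,-0.46],[-0.17,0.316,0],1],[[0,0,-0.46],[-0.179,0.336,0],1],[[0,0,-0.46],[-0.179,0.336,0],1]]'
python3 -m pendant '[[[0,0,0],[0,0,0],1],[[0,0,0],[0,0,0],1]]'
python3 - <<'E'
from plant import r
from h import *
s=r.get_state();d=r.snapshot("wrist");t=r.snapshot("top")
cv2.imwrite("pics/w1.png",d["image"][:,:,::-1]);np.savez("pics/w1.npz",pos=s["tool_pos"],rot=s["eef_rot"],**d);np.savez("pics/top1.npz",**t)
# case crop of the top view x4
cv2.imwrite("pics/case1.png",cv2.resize(t["image"][55:165,200:310,::-1],(600,600),interpolation=cv2.INTER_CUBIC))
print(s["tool_pos"],s["clock"])
E
```

```text
clock: 1.15
tool_pos: [0.4684, 0.3044, 0.2462]
eef_rot: [0.666, 0.746, -0.001, 0.001]
contact_force: [0.3, 0.2, -0.4]
opening: 1.001
clock: 1.35
tool_pos: [0.4639, 0.3104, 0.2468]
eef_rot: [0.662, 0.749, 0.0, -0.001]
contact_force: [-0.5, 0.3, 0.8]
opening: 1.003
[0.46388002 0.3103638  0.24676813] 1.35
```

View pics/w1.png

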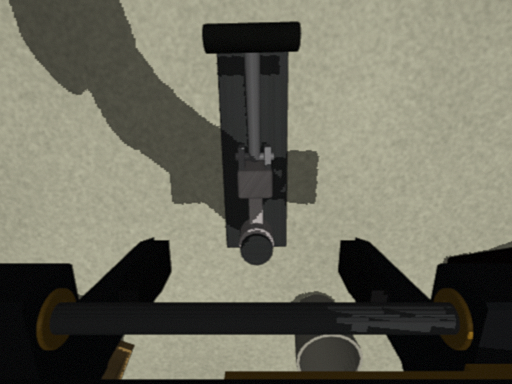

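View pics/case1.png

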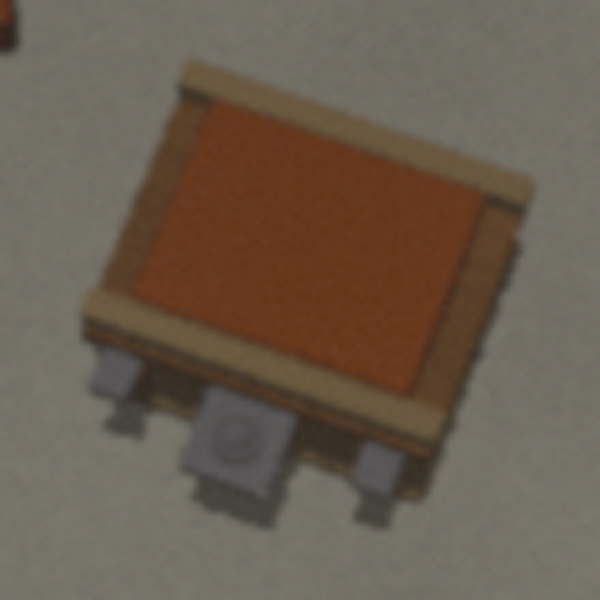

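Wrist view: jack handle bar at (251,37), block top centre at (255,184), saddle at (256,247), plate edges straight. Case crop: boss at (237,440), cover front top edge from (92,292) to (443,412), ears at (117,370) and (379,468).

```bash
cat >> h.py <<'E'
def wcam(w):
    M=Ro.from_quat(w["rot"]).as_matrix();T=w["T_tool_cam"]
    Rw=M@T[:3,:3];c=w["pos"]+M@T[:3,3];return w["mtx"],Rw.T,-Rw.T@c
E
python3 - <<'E'
from h import *
C=wcam(np.load("pics/w1.npz"))
g=lambda u,v,z:ray(*C,(u,v),z).round(4)
print("block",g(255,184,.075),"saddle",g(257,248,.065),"bar",g(251,37,.134))
A,B=g(218,100,.01),g(227,245,.01);D,E=g(288,100,.01),g(286,245,.01)
print("plate",A,B,D,E,[np.arctan2(*(q-p)[1::-1]).round(3) for p,q in((A,B),(D,E))],"corners mid",((B+E)/2).round(4))
d=np.load("pics/top1.npz");K=(d["mtx"],d["R"],d["t"])
h=lambda u,v,z:ray(*K,(200+u*110/600-.4,55+v*110/600-.4),z).round(4)
print("boss",h(237,440,.104))
# pad edges at z=.09 (top face): left/right/front
for n,p in dict(padFL=(185,468),padFR=(275,497),padBL=(215,388),padBR=(297,410),earL=(117,370),earR=(379,468)).items():print(n,h(*p,.09))
P,Q=h(92,292,.122),h(443,412,.122);print("front",P,Q,np.linalg.norm(P-Q),"yaw",np.arctan2(*(P-Q)[1::-1])-np.pi/2)
P,Q=h(134,290,.122),h(207,100,.122);print("slab",np.arctan2(*(Q-P)[1::-1]))
P,Q=h(411,392,.122),h(485,195,.122);print("slab",np.arctan2(*(Q-P)[1::-1]))
E
```

```text
block [0.4663 0.3134 0.075 ] saddle [0.543  0.3253 0.065 ] bar [0.3417 0.2947 0.134 ]
plate [0.3888 0.261  0.01  ] [0.5702 0.2892 0.01  ] [0.3789 0.3412 0.01  ] [0.5606 0.367  0.01  ] [np.float64(0.154), np.float64(0.141)] corners mid [0.5654 0.3281 0.01  ]
boss [0.6898 0.0581 0.104 ]
padFL [0.6734 0.0902 0.09  ]
padFR [0.6587 0.0316 0.09  ]
padBL [0.7285 0.0757 0.09  ]
padBR [0.7178 0.0221 0.09  ]
earL [0.7357 0.1396 0.09  ]
earR [ 0.6831 -0.0329  0.09  ]
front [0.7744 0.1567 0.122 ] [ 0.7121 -0.0697  0.122 ] 0.2348153529903869 yaw -0.26853046002928993
slab -0.2542701208419638
slab -0.27461357617503795
```

Run:
```python
from plant import r
from h import *
a,b=toolstep(r.get_state(),[.4663,.313,.043],.149+np.pi/2);print(a.round(4),b.round(4))
```

```text
[0.0023 0.0027 0.2038] [-0.0004 -0.0009 -0.0255]
```

```bash
python3 -m pendant '[[[0,0,-0.025],[0.002,0.003,0.02],1],[[0,0,-0.025],[0.002,0.003,0.06],1],[[0,0,-0.025],[0.002,0.003,0.10],1],[[0,0,-0.025],[0.002,0.003,0.13],1],[[0,0,-0.025],[0.002,0.003,0.155],1],[[0,0,-0.025],[0.002,0.003,0.175],1],[[0,0,-0.025],[0.002,0.003,0.19],1],[[0,0,-0.025],[0.002,0.003,0.2],1],[[0,0,-0.025],[0.002,0.003,0.203],1],[[0,0,-0.025],[0.002,0.003,0.203],1]]'
python3 -m pendant '[[[0,0,0],[0,0,0],1],[[0,0,0],[0,0,0],0.5],[[0,0,0],[0,0,0],0.3],[[0,0,0],[0,0,0],0.3],[[0,0,0],[0,0,0],0.3],[[0,0,0],[0,0,0],0.3]]' 45
```

```text
clock: 2.45
tool_pos: [0.4679, 0.3114, 0.0437]
eef_rot: [0.654, 0.757, 0.0, -0.0]
contact_force: [-0.0, 0.4, -0.8]
opening: 1.0
clock: 3.05
tool_pos: [0.4682, 0.3109, 0.0438]
eef_rot: [0.654, 0.757, 0.0, 0.0]
contact_force: [1.0, 0.0, -0.4]
opening: 0.571
```

```bash
python3 -m pendant '[[[0,0,0],[0,0,0],0.3],[[0,0,0],[0,0,0],0.3],[[0,0,0],[0,0,-0.005],0.3],[[0,0,0],[0,0,-0.01],0.3],[[0,0,0],[0,0,-0.015],0.3],[[0,0,0],[0,0,-0.02],0.3],[[0,0,0],[0,0,-0.025],0.3],[[0,0,0],[0,0,-0.03],0.3],[[0,0,0],[0,0,-0.03],0.3],[[0,0,0],[0,0,-0.03],0.3]]'
python3 - <<'E'
from plant import r
from h import *
s=r.get_state();d=r.snapshot("wrist");sd=r.snapshot("side")
np.savez("pics/w2.npz",pos=s["tool_pos"],rot=s["eef_rot"],**d)
cv2.imwrite("pics/lift.png",np.hstack([d["image"][:,130:390,::-1],cv2.resize(sd["image"][120:220,160:310,::-1],(576,384))])[:,:800])
M=Ro.from_quat(s["eef_rot"]).as_matrix();print(s["clock"],M.round(3),s["contact_force"],s["tool_pos"],s["opening"])
E
```

```text
clock: 4.05
tool_pos: [0.4682, 0.3109, 0.0739]
eef_rot: [0.654, 0.757, 0.0, -0.0]
contact_force: [-0.1, -0.5, -8.1]
opening: 0.404
4.05 [[-0.145  0.989  0.   ]
 [ 0.989  0.145  0.   ]
 [ 0.     0.    -1.   ]] [-0.14091464 -0.52178506 -8.07508012] [0.46822974 0.31093373 0.07387577] 0.40366281635991946
```

View pics/lift.png

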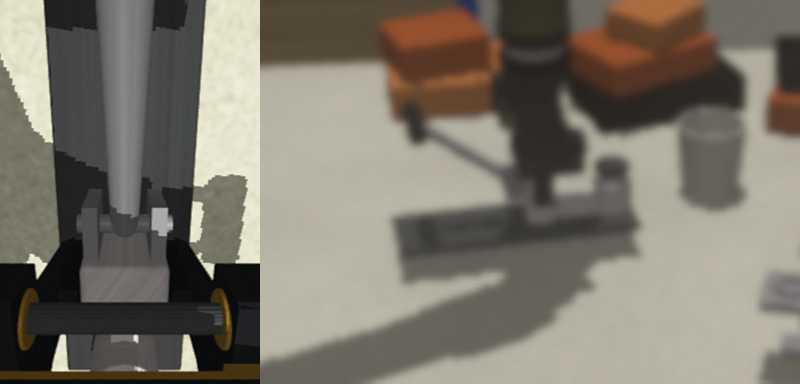

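Block gripped (opening 35.5 mm, weight 8.1 N), and the jack hangs level in both views.

Run:
```python
from plant import r
from h import *
a,b=toolstep(r.get_state(),[.544,.097,.074],-.265+np.pi/2);print(a.round(4),b.round(4))
d=np.load("pics/side0.npz");K=(d["mtx"],d["R"],d["t"])
p=proj(*K,[.69,.058,.104]);print("boss predicted side",p)
c=d["image"][170:225,275:330,::-1];cv2.imwrite("pics/sideboss.png",cv2.resize(c,(550,550),interpolation=cv2.INTER_CUBIC))
```

```text
[-0.2225  0.0442 -0.0004] [-3.000e-04  3.000e-04  4.102e-01]
boss predicted side [296.69245497 191.44473092]
```

View pics/sideboss.png

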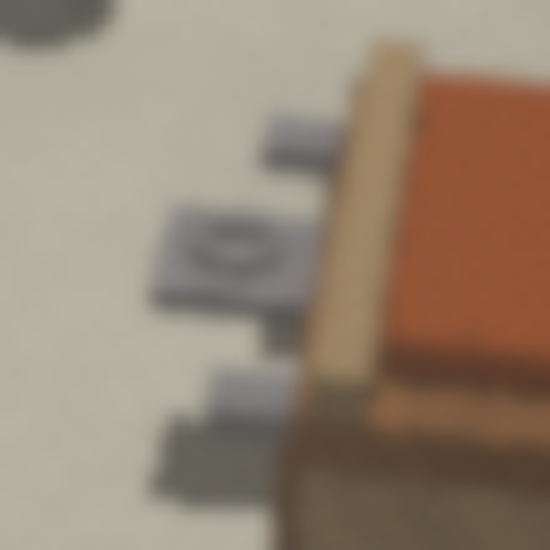

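Run:
```python
from h import *
S=np.load("pics/side0.npz");S=(S["mtx"],S["R"],S["t"]);d=np.load("pics/top1.npz");T=(d["mtx"],d["R"],d["t"])
h=lambda u,v:(200+u*110/600-.4,55+v*110/600-.4)
q=lambda u,v:(275+u/10-.45,170+v/10-.45)
def tri(a,b):
    P=[K[0]@np.c_[K[1],K[2]] for K in(T,S)]
    X=cv2.triangulatePoints(P[0],P[1],np.array(a,float),np.array(b,float)).ravel();return (X[:3]/X[3]).round(4)
print("boss",tri(h(237,440),q(237,240)),"ray side z.104/.097",ray(*S,q(237,240),.104),ray(*S,q(237,240),.097))
print("pad FL",tri(h(185,468),q(172,207)),"FR",tri(h(275,497),q(150,295)))
print("side FL,FR z.09",ray(*S,q(172,207),.09),ray(*S,q(150,290),.09))
```

```text
boss [0.6948 0.0586 0.0942] ray side z.104/.097 [0.69294199 0.04310702 0.104     ] [0.69538496 0.05467698 0.097     ]
pad FL [0.676  0.0903 0.0899] FR [0.6599 0.0316 0.0897]
side FL,FR z.09 [0.67842563 0.09139632 0.09      ] [0.66138711 0.03488047 0.09      ]
```

Pad corners triangulate to z = 0.090, as they should, and both views put the pad centre at about (0.692, 0.057). Next I carry the jack to a point 70 mm in front of it.

```bash
python3 -m pendant '[[[0,0,0.05],[-0.025,0.005,0],0.3],[[0,0,0.10],[-0.05,0.01,0],0.3],[[0,0,0.15],[-0.08,0.016,0],0.3],[[0,0,0.2],[-0.11,0.022,0],0.3],[[0,0,0.25],[-0.14,0.028,0],0.3],[[0,0,0.3],[-0.17,0.034,0],0.3],[[0,0,0.35],[-0.195,0.039,0],0.3],[[0,0,0.39],[-0.212,0.042,0],0.3],[[0,0,0.41],[-0.2225,0.044,0],0.3],[[0,0,0.41],[-0.2225,0.044,0],0.3]]'
python3 -m pendant '[[[0,0,0],[0,0,0],0.3],[[0,0,0],[0,0,0.005],0.3],[[0,0,0],[0,0,0.015],0.3],[[0,0,0],[0,0,0.021],0.3],[[0,0,0],[0,0,0.024],0.3],[[0,0,0],[0,0,0.024],0.3]]'
python3 - <<'E'
from plant import r
from h import *
s=r.get_state();M=Ro.from_quat(s["eef_rot"]).as_matrix();print("yaw",np.arctan2(M[1,1],M[0,1]))
print(toolstep(s,[.613,.079,.05],-.265+np.pi/2))
E
```

```text
clock: 5.15
tool_pos: [0.5442, 0.0957, 0.0736]
eef_rot: [0.795, 0.607, -0.0, 0.0]
contact_force: [-0.1, -0.6, -9.0]
opening: 0.406
clock: 5.75
tool_pos: [0.5434, 0.0973, 0.0489]
eef_rot: [0.794, 0.608, -0.001, -0.0]
contact_force: [-0.1, -0.2, -8.6]
opening: 0.403
yaw -0.2643024396006667
(array([ 0.00057063,  0.07197584, -0.00119089]), array([-0.00125258,  0.00064183,  0.00069796]))
```

```bash
python3 -m pendant '[[[0,0,0],[0,0.01,-0.001],0.3],[[0,0,0],[0,0.025,-0.001],0.3],[[0,0,0],[0,0.04,-0.001],0.3],[[0,0,0],[0,0.05,-0.001],0.3],[[0,0,0],[0,0.058,-0.001],0.3],[[0,0,0],[0,0.064,-0.001],0.3],[[0,0,0],[0,0.069,-0.001],0.3],[[0,0,0],[0,0.072,-0.001],0.3],[[0,0,0],[0,0.072,-0.001],0.3],[[0,0,0],[0,0.072,-0.001],0.3]]'
python3 - <<'E'
from plant import r
from h import *
s=r.get_state();d=r.snapshot("side");t=r.snapshot("top")
cv2.imwrite("pics/place.png",np.hstack([cv2.resize(x["image"][a:a+80,b:b+80,::-1],(400,400),interpolation=cv2.INTER_CUBIC) for x,a,b in((d,150,240),(t,100,200))]))
M=Ro.from_quat(s["eef_rot"]).as_matrix();print(s["tool_pos"]+M[:,1]*.078)
E
```

```text
clock: 6.75
tool_pos: [0.6129, 0.0784, 0.0506]
eef_rot: [0.794, 0.608, -0.0, -0.0]
contact_force: [0.5, 0.3, -8.4]
opening: 0.403
[0.6881556  0.05804251 0.05053236]
```

View pics/place.png

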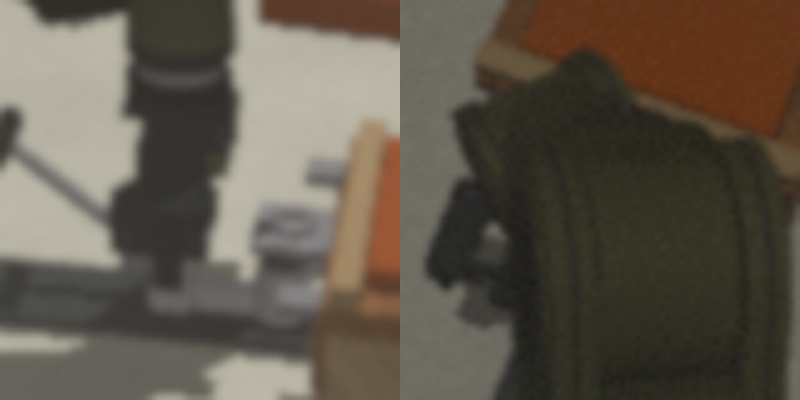

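Side view: the tower, about column 290, stands right under the pad and boss, also about column 290. There was no contact force, so I lower, release and go up.

```bash
python3 -m pendant '[[[0,0,0],[0,0,0.003],0.3],[[0,0,0],[0,0,0.006],0.3],[[0,0,0],[0,0,0.007],0.3],[[0,0,0],[0,0,0.007],0.3],[[0,0,0],[0,0,0.007],0.55],[[0,0,0],[0,0,0.007],0.8],[[0,0,0],[0,0,0.007],0.8],[[0,0,0],[0,0,0.007],0.8],[[0,0,0],[0,0,-0.003],0.8],[[0,0,0],[0,0,-0.02],0.8]]'
python3 -m pendant '[[[0,0,0],[0,0,-0.03],0.8],[[0,0,0],[0,0,-0.07],0.8],[[0,0,0],[0,0,-0.11],0.5],[[0,0,0],[0,0,-0.15],0],[[0,0,0],[0,-0.03,-0.15],0],[[0,0,0],[0,-0.07,-0.15],0],[[0,0,0],[0,-0.1,-0.15],0],[[0,0,0],[0,-0.12,-0.15],0],[[0,0,0],[0,-0.126,-0.15],0],[[0,0,0],[0,-0.126,-0.15],0]]'
python3 - <<'E'
from plant import r
from h import *
s=r.get_state();w=r.snapshot("wrist");t=r.snapshot("top");d=r.snapshot("side")
np.savez("pics/w3.npz",pos=s["tool_pos"],rot=s["eef_rot"],**w);np.savez("pics/top3.npz",**t);np.savez("pics/side3.npz",**d)
cv2.imwrite("pics/rel.png",np.hstack([w["image"][:,:,::-1],cv2.resize(d["image"][140:236,200:272+24,::-1],(288,288)).copy() if 0 else cv2.resize(d["image"][140:268,210:306,::-1],(288,384),interpolation=cv2.INTER_CUBIC)]))
print(s["tool_pos"])
E
```

```text
clock: 7.85
tool_pos: [0.6127, 0.0782, 0.0707]
eef_rot: [0.794, 0.608, -0.001, -0.0]
contact_force: [-0.2, -0.1, 0.2]
opening: 0.798
clock: 8.85
tool_pos: [0.4919, 0.1115, 0.2214]
eef_rot: [0.794, 0.608, 0.0, 0.0]
contact_force: [1.6, 0.2, 0.2]
opening: 0.101
[0.4918707  0.11147245 0.22142008]
```

View pics/rel.png

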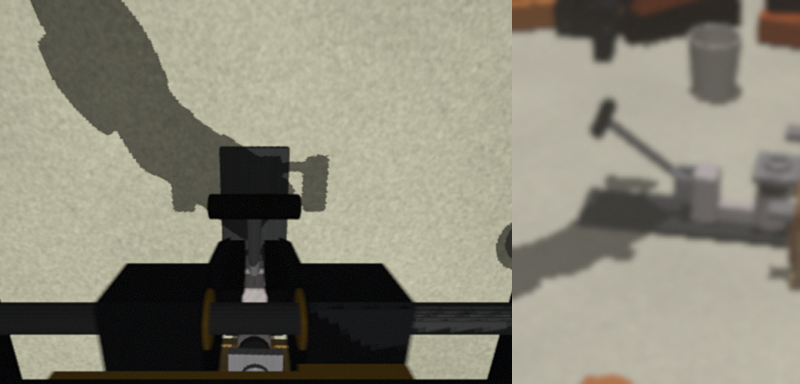

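Run:
```python
from h import *
w=np.load("pics/w3.npz");C=wcam(w)
s={"tool_pos":w["pos"],"eef_rot":w["rot"]}
bar=ray(*C,(255,206),.134);print("bar",bar, "ends",ray(*C,(208,206),.134),ray(*C,(301,206),.134))
A,B=ray(*C,(220,150),.01),ray(*C,(289,147),.01);print("plate rear corners",A,B,(A+B)/2)
m=(A+B)/2;y=np.array([np.cos(-.264),np.sin(-.264),0])
print("saddle est from plate",m+.235*y,"from bar",bar+.206*y)
S=np.load("pics/side3.npz");print("block side",ray(S["mtx"],S["R"],S["t"],(271.7,196.7),.075)+.08*y)
print("to bar",toolstep(s,bar+[0,0,.03],-.264+np.pi/2))
```

```text
bar [0.49053204 0.11383262 0.134     ] ends [0.48111793 0.07898851 0.134     ] [0.49974779 0.14794252 0.134     ]
plate rear corners [0.45625523 0.08259809 0.01      ] [0.47324758 0.1584317  0.01      ] [0.4647514  0.12051489 0.01      ]
saddle est from plate [0.69160958 0.05919304 0.01      ] from bar [0.68939495 0.06007815 0.134     ]
block side [0.68091781 0.05624062 0.075     ]
to bar (array([ 0.00190567, -0.00196616,  0.0574189 ]), array([ 0.00101591, -0.00041364,  0.00017002]))
```

Two estimates put the saddle at about (0.690, 0.059), roughly 3 mm from the pad centre. The cruder side-view block estimate says (0.681, 0.056), which is still inside 18 mm. Now I approach the bar with the fingers closed.

```bash
python3 -m pendant '[[[0,0,0],[0.002,-0.002,0.01],0],[[0,0,0],[0.002,-0.002,0.03],0],[[0,0,0],[0.002,-0.002,0.05],0],[[0,0,0],[0.002,-0.002,0.06],0],[[0,0,0],[0.002,-0.002,0.066],0],[[0,0,0],[0.002,-0.003,0.071],0],[[0,0,0],[0.002,-0.006,0.077],0],[[0,0,0],[0.002,-0.009,0.083],0],[[0,0,0],[0.002,-0.0125,0.087],0],[[0,0,0],[0.002,-0.0125,0.087],0]]'
```

```text
clock: 10.0
tool_pos: [0.4794, 0.1167, 0.1337]
eef_rot: [0.794, 0.608, -0.001, -0.0]
contact_force: [-3.3, 1.1, 4.7]
opening: 0.003
```

```bash
python3 -m pendant '[[[0,0,0],[0,-0.004,0.007],0],[[0,0,0],[0,-0.008,0.015],0],[[0,0,0],[0,-0.0105,0.024],0],[[0,0,0],[0,-0.013,0.033],0],[[0,0,0],[0,-0.014,0.04],0],[[0,0,0],[0,-0.015,0.046],0],[[0,0,0],[0,-0.0155,0.05],0],[[0,0,0],[0,-0.0155,0.053],0],[[0,0,0],[0,-0.0155,0.053],0]]'
```

```text
clock: 10.9
tool_pos: [0.4628, 0.1213, 0.0808]
eef_rot: [0.794, 0.608, -0.001, -0.001]
contact_force: [-7.1, 2.9, 10.3]
opening: 0.007
```

```bash
python3 -m pendant '[[[0,0,0],[0,-0.002,0.002],0],[[0,0,0],[0,-0.003,0.004],0],[[0,0,0],[0,-0.003,0.005],0],[[0,0,0],[0,-0.003,0.005],0]]'
python3 - <<'E'
from plant import r
from h import *
s=r.get_state();d=r.snapshot("side");w=r.snapshot("wrist");np.savez("pics/side4.npz",**d)
cv2.imwrite("pics/dn.png",np.hstack([cv2.resize(d["image"][140:236,200:320,::-1],(480,384),interpolation=cv2.INTER_CUBIC),w["image"][:,100:420,::-1]]))
print(s["tool_pos"],s["contact_force"],s["moment"])
E
```

```text
clock: 11.3
tool_pos: [0.4622, 0.1215, 0.0763]
eef_rot: [0.794, 0.608, 0.0, 0.0]
contact_force: [-5.6, 1.2, 10.2]
opening: 0.002
[0.46221946 0.12147801 0.07634943] [-5.63115675  1.21797016 10.19406928] [ 0.15679478  0.8505546  -0.06266317]
```

View pics/dn.png

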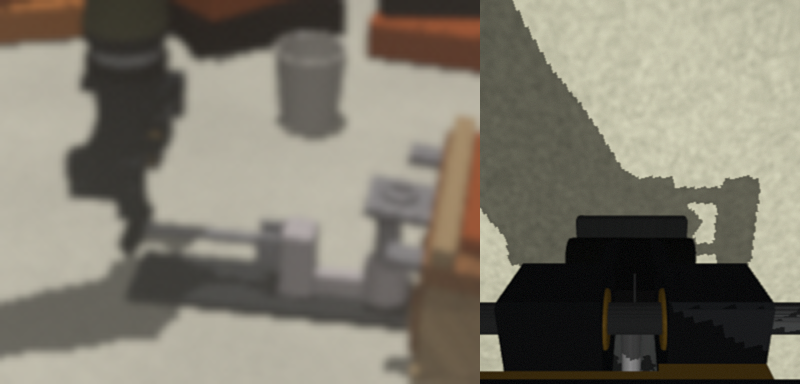

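The side view shows the handle level and the pad raised about 7.5 px (about 25 mm), with the tower at the same column as before (296), so the jack has not moved. Next I let the handle rise along the arc.

```bash
python3 -m pendant '[[[0,0,0],[0,0.001,-0.007],0],[[0,0,0],[0,0.002,-0.015],0],[[0,0,0],[0,0.005,-0.025],0],[[0,0,0],[0,0.008,-0.035],0],[[0,0,0],[0,0.012,-0.045],0],[[0,0,0],[0,0.016,-0.055],0],[[0,0,0],[0,0.02,-0.065],0],[[0,0,0],[0,0.026,-0.075],0],[[0,0,0],[0,0.029,-0.083],0],[[0,0,0],[0,0.029,-0.095],0]]'
python3 -m pendant '[[[0,0,0],[0,0,-0.01],0],[[0,0,0],[0,0,-0.01],0],[[0,0,0],[0,0,-0.01],0],[[0,0,0],[0,0,-0.01],0]]'
python3 - <<'E'
from plant import r
from h import *
s=r.get_state();d=r.snapshot("side");w=r.snapshot("wrist");np.savez("pics/w5.npz",pos=s["tool_pos"],rot=s["eef_rot"],**w)
cv2.imwrite("pics/up.png",np.hstack([cv2.resize(d["image"][140:236,200:320,::-1],(480,384),interpolation=cv2.INTER_CUBIC),w["image"][:,100:420,::-1]]))
print(s["tool_pos"],s["contact_force"])
E
```

```text
clock: 12.4
tool_pos: [0.4912, 0.1133, 0.171]
eef_rot: [0.795, 0.607, 0.0, 0.0]
contact_force: [-0.6, 0.7, -0.2]
opening: 0.007
clock: 12.8
tool_pos: [0.4901, 0.1136, 0.1803]
eef_rot: [0.794, 0.608, -0.0, -0.0]
contact_force: [-1.2, -0.8, -0.1]
opening: 0.004
[0.49007502 0.11359781 0.18027749] [-1.21966347 -0.77386835 -0.12889909]
```

View pics/up.png

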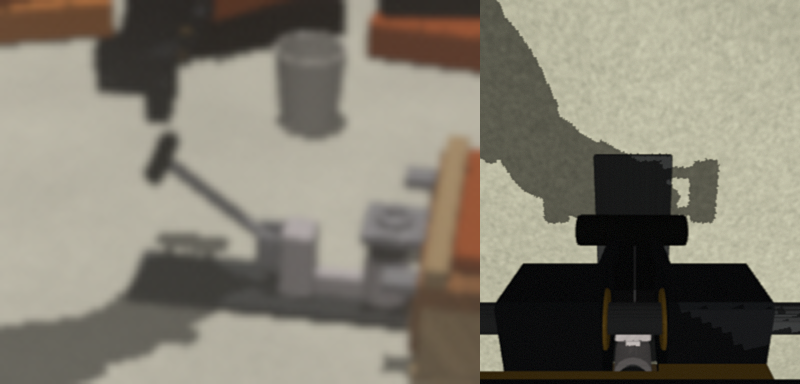

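Handle is fully up, the cover is shut (boss row back to about 215/4), the fingers are clear, and the bar is at wrist (252,230).

Run:
```python
from h import *
w=np.load("pics/w5.npz");C=wcam(w);b=ray(*C,(252,230),.134)
A,B=ray(*C,(214,155),.01),ray(*C,(292,155),.01);m=(A+B)/2;y=np.array([np.cos(-.264),np.sin(-.264),0])
print(b,"saddle",b+.206*y,m+.235*y,toolstep({"tool_pos":w["pos"],"eef_rot":w["rot"]},b+[0,0,.018],-.264+np.pi/2)[0])
```

```text
[0.49051152 0.11331446 0.134     ] saddle [0.68937443 0.05955999 0.134     ] [0.68979531 0.0596427  0.01      ] [-0.0001479   0.00051452  0.02827722]
```

```bash
python3 -m pendant '[[[0,0,0],[0,0,0.015],0],[[0,0,0],[0,0,0.026],0],[[0,0,0],[0,-0.005,0.035],0],[[0,0,0],[0,-0.012,0.044],0],[[0,0,0],[0,-0.017,0.053],0],[[0,0,0],[0,-0.021,0.061],0],[[0,0,0],[0,-0.025,0.07],0],[[0,0,0],[0,-0.028,0.079],0],[[0,0,0],[0,-0.030,0.086],0],[[0,0,0],[0,-0.031,0.0915],0]]'
python3 -m pendant '[[[0,0,0],[0,-0.001,0.004],0],[[0,0,0],[0,-0.001,0.008],0],[[0,0,0],[0,-0.0015,0.011],0],[[0,0,0],[0,-0.0015,0.013],0],[[0,0,0],[0,-0.0015,0.013],0],[[0,0,0],[0,-0.0015,0.013],0],[[0,0,0],[0,-0.0015,0.013],0]]'
```

```text
clock: 13.9
tool_pos: [0.4607, 0.1217, 0.0892]
eef_rot: [0.794, 0.608, 0.0, 0.0]
contact_force: [-0.7, -1.6, 9.2]
opening: 0.001
clock: 14.6
tool_pos: [0.4591, 0.1221, 0.0765]
eef_rot: [0.794, 0.608, 0.0, 0.0]
contact_force: [-0.6, 0.5, 9.7]
opening: 0.008
```

```bash
python3 -m pendant '[[[0,0,0],[0,0,0.001],0],[[0,0,0],[0,0,0.0015],0],[[0,0,0],[0,0,0.0015],0],[[0,0,0],[0,0,0.0015],0],[[0,0,0],[0,0,0.0015],0],[[0,0,0],[0,0,0.0015],0]]'
python3 - <<'E'
from plant import r
from h import *
s=r.get_state();d=r.snapshot("side");w=r.snapshot("top")
cv2.imwrite("pics/end.png",np.hstack([cv2.resize(d["image"][140:236,200:320,::-1],(480,384),interpolation=cv2.INTER_CUBIC),cv2.resize(w["image"][90:186,200:280,::-1],(320,384),interpolation=cv2.INTER_CUBIC)]))
for i in range(4):
    s=r.get_state();r.snapshot("side");print(s["clock"],s["tool_pos"],s["contact_force"],abs(s["qd"]).max())
E
```

```text
clock: 15.2
tool_pos: [0.459, 0.1221, 0.0756]
eef_rot: [0.794, 0.608, 0.0, 0.0]
contact_force: [-2.6, -1.0, 17.1]
opening: 0.005
15.3 [0.45903178 0.12210315 0.07561209] [-1.81285189 -1.0514393  17.52289278] 0.0025925745141161314
15.35 [0.45905681 0.1221674  0.07561094] [-2.15043181  0.29097985 17.26407726] 0.0027778553648895375
15.4 [0.4590412  0.12212118 0.0756064 ] [-1.92875593 -1.3495264  17.59532669] 0.0018302866285648677
15.45 [0.45905128 0.12213107 0.07561162] [-1.55068197 -0.5406572  16.12182171] 0.001090453053940857
```

View pics/end.png

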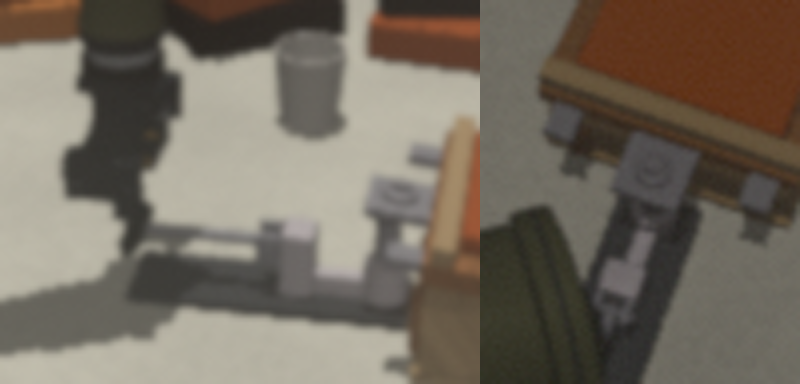

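Final view: the handle is level, the pad is raised on the saddle (boss at row 190/4, as in stroke one), the jack is in place, and the force is steady at about 17 N on the stop.

```bash
python3 -c "
from plant import r
print(r.finish_job())"
```

```text
the job is handed in; nothing more can be done
None
```

I stood the jack under the lift pad, worked one full stroke down and up to break the seal, then pressed the handle down again. I handed in at about 15.5 s while still holding it; the hand-in reports no verdict.

**Last checks:**
- **Hold:** the fingers press on the handle with a steady 16–17.6 N and the arm is still. The fingertip height (TCP at 75.6 mm, 76 expected) puts the handle on its stop.
- **Lift:** in the side view the pad looks raised about 25 mm, as on the first stroke. I judged this from the pictures only.
- **Jack position:** between the strokes, the wrist camera put the saddle about 3 mm from the pad centre, and its two estimates agreed within 1 mm. It looked the same in the final side view.
- **Clearance:** I never drove the robot towards the case or the casting, cup and puck. The cup looked unmoved in the last pictures; I did not re-measure the casting or the puck.

**Readings that disagreed:**
- A rough side-view estimate after placing put the saddle about 8–10 mm nearer the robot than the others, still inside the 18 mm limit.
- The side-view boss position differed from the top view by about 2 px, so I relied on the pad corners, which triangulated to the right height.
- The first stroke dragged up to 7 N sideways on the handle. I followed the arc further back the second time, and the drag fell to about 2 N.

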